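# Free the jammed hold-down plate and press it home in the tape case

### The job

The aluminium hold-down plate has dropped askew into the emptied tray and is wedged there. Free it, lift it clear of the tray and turn it level, then lay it in the packed tape case handle up and press it down until both ends have snapped under the spring catches and it sits flat on the boxes. Leave the other things on the table where they are.

Things in the scene. Friction and masses are not known exactly. Their poses are not given: they have to be found in the camera images.
- plate: hold-down plate: loose flat aluminium plate 150 (its x) x 100 (y) x 4 mm, 0.12-0.2 kg, black bow handle on top. Origin: centre of underside, z out of the top. Starts wedged in the tray, tilted about 0.29 rad about its y: -x end down on the tray's floor, +x end up against the tray's +x wall, axes else as the tray's. Too long to lie flat there. Same turned half round.
- handle (a point): middle of the plate's handle bar, 27 mm above the plate's underside centre (axes as the plate's). The bar is 70 mm long (x), 14 wide (y, the width to pinch) and spans 20 to 34 mm above the underside; two posts 10 x 12 at x = +-29 carry it, open below the bar between them.
- tray: the emptied grey plastic tray, open on top, fixed to the table. Origin: centre of its underside, z up. Inside 145 (x) x 108 (y) mm, floor and walls 4 thick; the walls at its two x ends stand 56 mm above the table, the two long side walls only 26.
- case: the packed grey steel case, open on top, fixed. Origin: centre of its underside (on the table), z up. Inside 155 (x) x 106 (y) mm, walls 4 thick: long sides 66 tall, ends 72, with flared lips on top reaching to 73 (sides) and 80 (ends), up to 9 mm outwards. A sprung steel catch sits in the middle of each x end. The plate goes in with its x along the case's x, either way round.
- seat (a point): centre of the level top of the six cardboard tape boxes that fill the case, 45 mm above its origin: the surface on which the plate must finally lie. The plate's underside is then at 45 and its top face at 49 mm.
- nose_pos (a point): tip of the catch at the case's +x end, 71.5 mm from the centre, 52 mm up, 28 wide (y). Its nose slopes steeply from there up and outwards to the wall at 65 mm, and springs outwards up to 9 mm. A plate laid in level rests on both noses, underside about 59 mm up and up to 3 degrees out of level; its weight does not sink it.
- nose_neg (a point): the same catch at the -x end. Outside each is a dark spring housing 14 mm deep, 74 tall. Pressing the plate drives the noses apart; each end needs about 5 to 11 N, then snaps under its nose on to the boxes. Pressed near one end, that end goes first; pressed at the middle it takes about twice the force.
- carton_a: bystander, to be left alone: a small closed cardboard tape box standing on the table between the tray and the case, 50 x 41 x 51 tall (mm). Origin: centre of its underside.
- bookend: bystander, to be left alone: a loose grey L-shaped bookend, foot 120 x 120 x 3, upright 150 tall at its far end (mm). Origin: centre of its underside.
- loupe: bystander, to be left alone: a black round stand loupe, 48 across, 42 tall, between the tray and the case (mm). Origin: centre of its underside.
- pencil_pot: bystander, to be left alone: a dark steel pencil pot, 76 across, 95 tall (mm). Origin: centre of its underside.
- stamp: bystander, to be left alone: a wooden hand stamp standing upright, 40 across, 70 tall (mm). Origin: centre of its underside.
Things that resemble listed ones, but are neither listed nor needed, are in the scene too. There is more than one size of the plate; the one meant has the size given above.

How it is judged:
By the outcome, as a careful person would: the job done as asked, in the order asked, and still so for the second after the job is handed in, with the robot touching nothing.
It also fails if it takes over 61 s, if anything falls off the work surface, if the arm or the gripper's body presses on something with over 40 N, if the wrist force passes 120 N, or if a joint passes its speed limit or range.

### The arm

A 6-joint arm with a two-finger parallel gripper is mounted at the origin on the work surface. World frame = base frame: x ahead of the robot, y to its left, z up, the work surface at z = 0. Lengths are in mm, angles in rad, forces in N, time in s.
With the tool pointing down it reaches from about 350 to 975 mm from the base axis. Payload 7.1 kg.
Tool frame: the origin (TCP) lies at the very end of the fingers, on their centre line; the grasp point (between the pads) lies 19 mm behind it; z points along the fingers, y is the direction in which the jaws open and shut (so a half turn about z gives the same grasp; the last joint's range is limited). The gripper opens to 88 mm and grips with 3 to 60 N. Pads are 20 mm wide; open, the fingers measure 115 mm over their backs; the gripper's body (75 mm by 178 mm) begins 61 mm behind the grasp point.
Start: joints at [1.26, 0.423, 1.63, -0, 1.089, -0.019], TCP at [179.766, 598.572, 222.675] pointing down, gripper open.
Joint ranges: [-3, 3], [-0.9, 2.11], [0.09, 2.58], [-1.31, 4.45], [0.11, 2.69], [-2.54, 2.54]. Speed limits (rad/s): [2.39, 2.39, 3.01, 3.14, 3.14, 3.14].

### API

Orientations are given as a rotation vector (axis times angle).
In Python, from workcell import readout, imaging, close_job gives the robot as it stands.
- The arm moves only by the tool carry_out, never from a script. Its argument "rows" is a list of rows, each a list of 3 entries, a list of its own where there are three numbers: the shift along the tool's x, y, z in m, then the turn, a rotation vector about the tool's x, y, z in rad, then the closure, from 0 (fully open) to 1 (shut). In form: [[[dx, dy, dz], [wx, wy, wz], hand], ...]. A call has 1 to 12 rows; each row shifts and turns the commanded pose from where the row before left it, along the tool's axes as they then stand; what a row does not reach is not made up. A row lasts 1/12 s, in which the tool goes at most 41.7 mm and 7.16 degrees, less where a joint would pass 70% of its speed; a pose out of reach is approached as far as the arm can. A call with a gripper value outside its range is refused whole. The fingers move at their own pace and stop on an object; the grip force is fixed at half the most. Time passes only in rows, so rows that do not move let the fingers close. It gives the time, the measured TCP pose, the force and the opening at its end, in the units of the state.
- readout.get_obs(): the state, without advancing time (a new reading comes with each control period).
- imaging.get_image(name): name is "scene" or "top" or "wrist"; returns the picture (480x640x3 uint8, red, green, blue); there is no depth.
- imaging.camera_params(name): a dict with "fx", "fy", "cx", "cy" (pixels), "k1" (the pictures are not rectified: a ray, as slopes to the right and down, at radius r is drawn at 1 + k1 r^2 times it, then the intrinsics apply), "rvec" (rotation vector, rad) and "tvec" (3), from world to camera coordinates, as OpenCV has them; the wrist camera has in their place "T_tool_cam" (4x4, takes a point from camera to tool coordinates, whose origin is the TCP and whose axes are the flange's). Camera axes: x right, y down, z forward; pixel columns grow to the right and rows downward; lengths in mm; the calibration is good to about 2 mm. A picture is of the moment at which its call begins: read the wrist's pose just before it. camera_params takes no time and is no camera call.
- close_job(): hands the job in, once; it reports no verdict.
The state is a dict: "t": time; "qpos": joint angles; "qvel": joint speeds; "joint_torque": joint torques, N m; "ee_pos": TCP position; "orientation": TCP orientation; "ft_force": force on the tool from outside, world axes, zero at the start; "moment": the same for the moment, N m; "width": finger opening in mm.
Only numpy, scipy, OpenCV 4.12 (cv2) and the standard library are available. Lean on these libraries where they do the work, as an engineer would, in place of code of your own. Each camera call takes 0.05 s, during which the arm holds its last target.

## Working session

There is one attempt and no reset: what is moved stays moved. The work goes in short steps, Python scripts to look and compute and a tool call to move; the robot and the scene stay as the last step left them, time stands still between calls to the robot, and variables do not carry over. Pictures are saved under pics/ and viewed, and the job is handed in when it is done.

Besides the shell and the picture viewer there is one more tool, called after "Request:" as name(argument=value, ...), one argument or row to a line, values as JSON. carry_out: Moves the arm, as the interface text tells. Its arguments: {"type":"object","properties":{"rows":{"type":"array","items":{"type":"array"}}},"required":["rows"]}

```bash
ls; mkdir -p pics
python3 - <<'E'
from workcell import readout, imaging
import cv2
print(readout.get_obs())
for n in ("scene","top","wrist"):
    p=imaging.camera_params(n);print(n,p)
    cv2.imwrite(f"pics/{n}0.png",imaging.get_image(n)[:,:,::-1])
E
```

```text
pics
{'t': 0.0, 'qpos': array([ 1.25997203e+00,  4.23860238e-01,  1.63071974e+00,  1.27839571e-05,
        1.08860417e+00, -1.89886277e-02]), 'qvel': array([1.24634225e-03, 2.21347045e-04, 2.51654417e-05, 1.78649529e-03,
       9.41089708e-04, 6.74315488e-04]), 'joint_torque': array([ 3.31719231e-03, -5.44613135e+01, -2.73676139e+01,  6.44721254e-02,
        2.25929398e-02, -1.43694238e-04]), 'ee_pos': array([179.60684434, 598.03097547, 221.87791217]), 'orientation': array([-4.56758849e-01, -3.10793469e+00,  2.46286891e-03]), 'ft_force': array([ 0.24668358,  0.47495789, -0.34924226]), 'moment': array([-0.01877719, -0.00429626,  0.03256721]), 'width': 87.66238731762094}
scene {'fx': 461.33565134164996, 'fy': 461.33565134164996, 'cx': 322.7412864651618, 'cy': 228.77783068515873, 'k1': -0.02719492346461077, 'rvec': array([ 1.42127676,  2.25499791, -0.77890334]), 'tvec': array([ 235.0583545 , -356.11787464, 1484.71442435])}
top {'fx': 529.2389143286048, 'fy': 529.2389143286048, 'cx': 320.7187354494586, 'cy': 247.40169481464332, 'k1': -0.10170063625576889, 'rvec': array([ 2.13600273, -2.19398881,  0.12046549]), 'tvec': array([   1.79381154,  533.48340224, 1486.62840666])}
wrist {'fx': 371.2828505123676, 'fy': 371.2828505123676, 'cx': 318.1821669161024, 'cy': 239.17101023945358, 'k1': -0.052858985388660594, 'T_tool_cam': array([[ 1.22630380e-03, -9.69177387e-01, -2.46360892e-01,
         6.71114273e+01],
       [ 9.99999033e-01,  1.02701020e-03,  9.37435917e-04,
        -1.05104615e+00],
       [-6.55526544e-04, -2.46361803e-01,  9.69177709e-01,
        -1.62332753e+02],
       [ 0.00000000e+00,  0.00000000e+00,  0.00000000e+00,
         1.00000000e+00]])}
```

View pics/scene0.png

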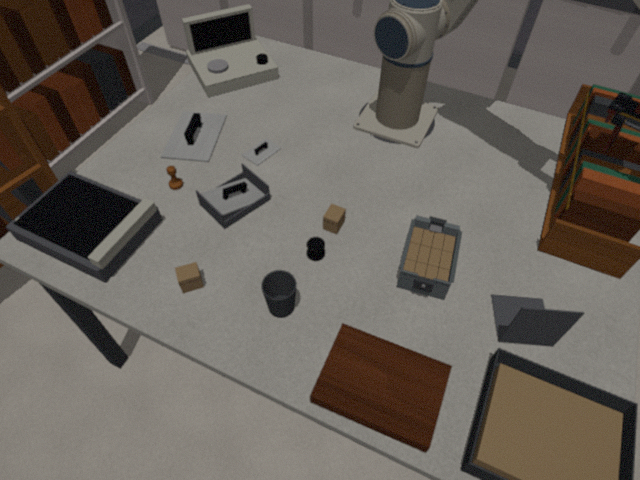

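View pics/top0.png

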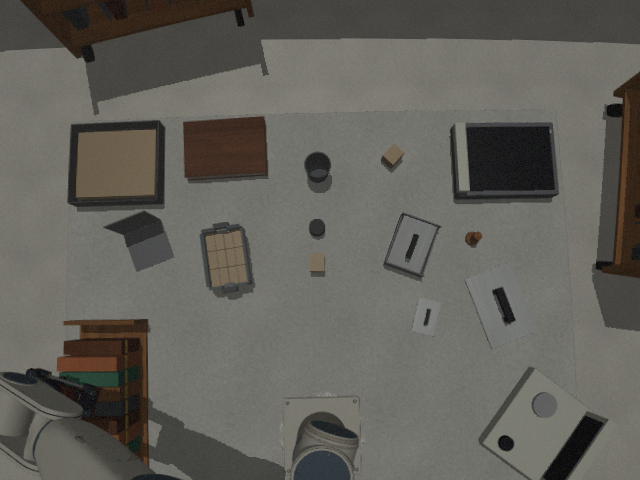

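View pics/wrist0.png

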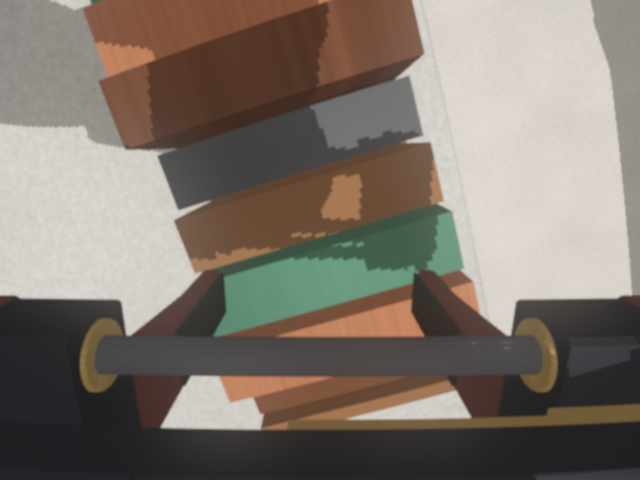

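The tray with the wedged plate is at about (412,245) in the top view and the case at (227,258). Carton_a (317,263) and the loupe (317,228) stand between them. I'll crop in closer.

```bash
cat > h.py <<'E'
import numpy as np, cv2
from workcell import readout, imaging
from scipy.spatial.transform import Rotation as R
def und(p,uv):
    uv=np.atleast_2d(uv).astype(float)
    d=np.c_[(uv[:,0]-p['cx'])/p['fx'],(uv[:,1]-p['cy'])/p['fy']]
    s=d.copy()
    for _ in range(30): s=d/(1+p['k1']*(s**2).sum(1,keepdims=True))
    return s
def ext(n,obs=None):
    p=imaging.camera_params(n)
    if n=='wrist':
        T=np.eye(4);T[:3,:3]=R.from_rotvec(obs['orientation']).as_matrix();T[:3,3]=obs['ee_pos']
        C=T@p['T_tool_cam'];Rc=C[:3,:3];c=C[:3,3]
    else:
        Rw=R.from_rotvec(p['rvec']).as_matrix();Rc=Rw.T;c=-Rw.T@p['tvec']
    return p,Rc,c
def onz(n,uv,z,obs=None):
    p,Rc,c=ext(n,obs);s=und(p,uv)
    d=np.c_[s,np.ones(len(s))]@Rc.T
    return c+d*((z-c[2])/d[:,2])[:,None]
def proj(n,X,obs=None):
    p,Rc,c=ext(n,obs);q=(np.atleast_2d(X)-c)@Rc
    s=q[:,:2]/q[:,2:];s=s*(1+p['k1']*(s**2).sum(1,keepdims=True))
    return s*[p['fx'],p['fy']]+[p['cx'],p['cy']]
E
python3 - <<'E'
from h import *
im=cv2.imread('pics/top0.png')
a=cv2.resize(im[195:295,365:460],None,fx=6,fy=6,interpolation=cv2.INTER_CUBIC);cv2.imwrite('pics/ct.png',a)
a=cv2.resize(im[210:305,185:270],None,fx=6,fy=6,interpolation=cv2.INTER_CUBIC);cv2.imwrite('pics/cc.png',a)
print(onz('top',[[412,245],[227,258],[317,263],[317,228],[318,167],[473,238],[150,240]],30).round())
im=cv2.imread('pics/scene0.png')
a=cv2.resize(im[150:240,180:300],None,fx=6,fy=6,interpolation=cv2.INTER_CUBIC);cv2.imwrite('pics/cs.png',a)
E
```

```text
[[ 533. -275.   30.]
 [ 510.  257.   30.]
 [ 489.   -1.   30.]
 [ 590.   -3.   30.]
 [ 770.  -11.   30.]
 [ 549. -454.   30.]
 [ 568.  482.   30.]]
```

View pics/ct.png

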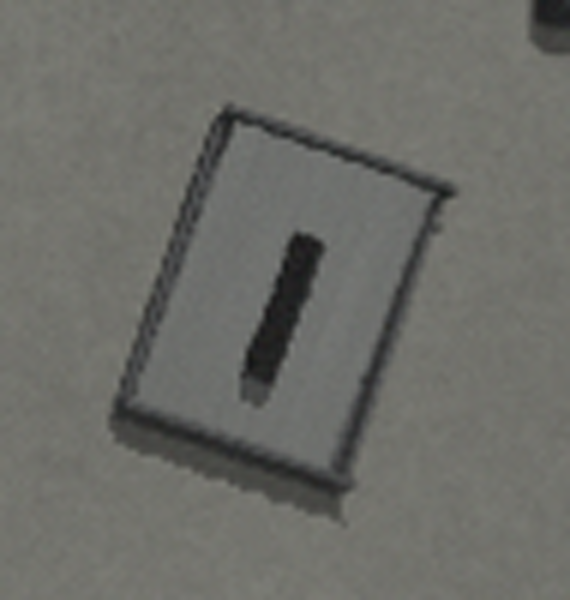

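View pics/cc.png

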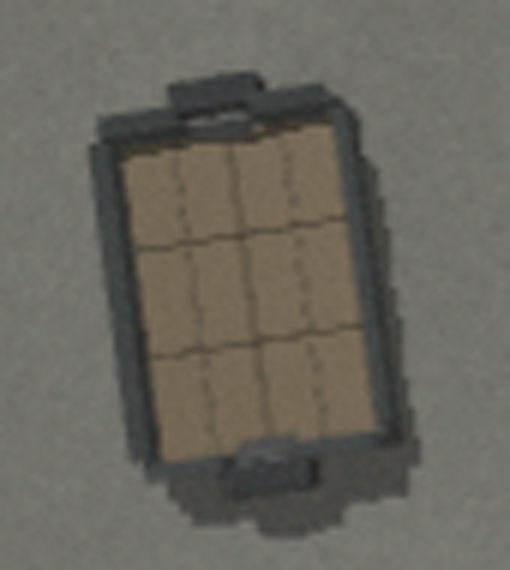

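View pics/cs.png

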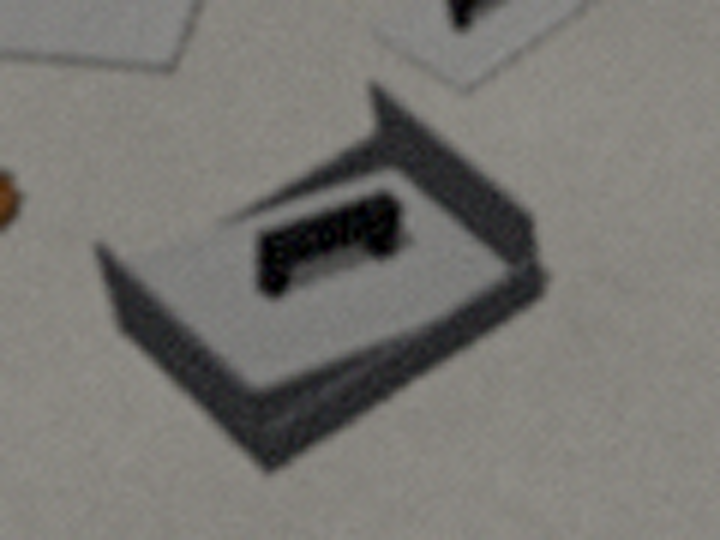

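Run:
```python
from h import *
print(ext('top')[2].round(),ext('scene')[2].round())
t=np.array([[228,107],[455,190],[347,488],[115,410]])/6+[365,195]-.4
P=onz('top',t,56);print(P.round(1)); print(np.linalg.norm(P-np.roll(P,-1,0),axis=1).round(1),P.mean(0))
d=(P[0]+P[1]-P[2]-P[3]);print('yaw',np.arctan2(d[1],d[0]))
# handle bar ends
h=np.array([[308,233],[258,378]])/6+[365,195]-.4
print(onz('top',h,60).round(1))
c=np.array([[122,155],[335,122],[380,432],[160,462]])/6+[185,210]-.4
P=onz('top',c,45);print(P.round(1)); print(np.linalg.norm(P-np.roll(P,-1,0),axis=1).round(1),P.mean(0))
d=(P[0]+P[1]-P[2]-P[3]);print('yaw',np.arctan2(d[1],d[0]))
hs=np.array([[168,85],[262,72],[318,485],[228,493]])/6+[185,210]-.4
print(onz('top',hs,74).round(1),onz('top',hs,74).mean(0))
```

```text
[ 367.   -9. 1536.] [1193.  292.  937.]
[[ 624.1 -247.8   56. ]
 [ 581.7 -354.1   56. ]
 [ 442.2 -295.8   56. ]
 [ 481.8 -188.3   56. ]]
[114.5 151.2 114.6 154.3] [ 532.43766612 -271.50970568   56.        ]
yaw -0.39575921115447604
[[ 562.4 -282.3   60. ]
 [ 494.6 -255.5   60. ]]
[[574.9 317.3  45. ]
 [587.9 215.1  45. ]
 [440.1 195.4  45. ]
 [428.5 299.7  45. ]]
[102.9 149.1 104.9 147.4] [507.82693751 256.89662795  45.        ]
yaw 0.12586817559612148
[[603.3 289.2  74. ]
 [608.1 244.9  74. ]
 [414.9 220.5  74. ]
 [412.3 262.2  74. ]] [509.65034295 254.1880903   74.        ]
```

The +x (far) end is the raised one. Next I'll move to a look pose above the tray.

```bash
cat >> h.py <<'E'
F=np.diag([-1.,1,-1])
def tool(yaw,tilt=0,roll=0): return R.from_matrix((R.from_euler('z',yaw)*R.from_euler('y',-tilt)*R.from_euler('x',roll)).as_matrix()@F)
def plan(pos,rot,n,hand,obs=None,prt=True,start=None):
    if start is None:
        o=readout.get_obs();p0=o['ee_pos'];r0=R.from_rotvec(o['orientation'])
    else: p0,r0=start
    D=(r0.inv()*rot).as_rotvec()/n
    r=r0;p=p0.copy();rows=[]
    for i in range(n):
        tgt=p0+(np.array(pos)-p0)*(i+1)/n
        d=(r.inv().apply(tgt-p)/1000).round(4); w=D.round(4)
        p=p+r.apply(d*1000); r=r*R.from_rotvec(w); rows.append([d.tolist(),w.tolist(),hand])
    if prt:
        for i in range(0,n,12): print(str(rows[i:i+12]).replace(' ',''))
    return rows
E
python3 - <<'E'
from h import *
plan([505,-260,210],tool(-.396),24,0.0)
E
```

```text
[[[-0.0233,-0.0303,0.0005],[-0.0,0.0,0.0043],0.0],[[-0.0234,-0.0303,0.0006],[-0.0,0.0,0.0043],0.0],[[-0.0235,-0.0301,0.0005],[-0.0,0.0,0.0043],0.0],[[-0.0237,-0.0301,0.0006],[-0.0,0.0,0.0043],0.0],[[-0.0237,-0.0299,0.0005],[-0.0,0.0,0.0043],0.0],[[-0.024,-0.0299,0.0005],[-0.0,0.0,0.0043],0.0],[[-0.024,-0.0297,0.0006],[-0.0,0.0,0.0043],0.0],[[-0.0242,-0.0296,0.0005],[-0.0,0.0,0.0043],0.0],[[-0.0243,-0.0296,0.0005],[-0.0,0.0,0.0043],0.0],[[-0.0244,-0.0294,0.0006],[-0.0,0.0,0.0043],0.0],[[-0.0246,-0.0293,0.0005],[-0.0,0.0,0.0043],0.0],[[-0.0246,-0.0292,0.0006],[-0.0,0.0,0.0043],0.0]]
[[[-0.0248,-0.0291,0.0005],[-0.0,0.0,0.0043],0.0],[[-0.025,-0.029,0.0005],[-0.0,0.0,0.0043],0.0],[[-0.025,-0.0289,0.0006],[-0.0,0.0,0.0043],0.0],[[-0.0252,-0.0288,0.0005],[-0.0,0.0,0.0043],0.0],[[-0.0253,-0.0287,0.0006],[-0.0,0.0,0.0043],0.0],[[-0.0254,-0.0285,0.0005],[-0.0,0.0,0.0043],0.0],[[-0.0256,-0.0285,0.0005],[-0.0,0.0,0.0043],0.0],[[-0.0256,-0.0283,0.0006],[-0.0,0.0,0.0043],0.0],[[-0.0258,-0.0283,0.0005],[-0.0,0.0,0.0043],0.0],[[-0.0259,-0.0281,0.0005],[-0.0,0.0,0.0043],0.0],[[-0.0261,-0.028,0.0006],[-0.0,0.0,0.0043],0.0],[[-0.0261,-0.0279,0.0005],[-0.0,0.0,0.0043],0.0]]
```

Request:
carry_out(
  rows=[
    [[-0.0235,-0.03,0],[0,0,0.004],0.4],
    [[-0.0235,-0.03,0],[0,0,0.004],0.4],
    [[-0.0235,-0.03,0],[0,0,0.004],0.4],
    [[-0.0235,-0.03,0],[0,0,0.004],0.4],
    [[-0.024,-0.03,0],[0,0,0.004],0.4],
    [[-0.024,-0.03,0],[0,0,0.004],0.4],
    [[-0.024,-0.03,0],[0,0,0.004],0.4],
    [[-0.024,-0.03,0],[0,0,0.004],0.4],
    [[-0.024,-0.03,0],[0,0,0.004],0.4],
    [[-0.0245,-0.029,0],[0,0,0.004],0.4],
    [[-0.0245,-0.029,0],[0,0,0.004],0.4],
    [[-0.0245,-0.029,0],[0,0,0.004],0.4],
  ],
)

```text
t: 1.15
ee_pos: [343.2, 168.5, 222.8]
orientation: [0.531, 3.096, 0.0]
ft_force: [0.9, 0.5, 0.5]
width: 52.6
```

Request:
carry_out(
  rows=[
    [[-0.025,-0.029,0.001],[0,0,0.0045],0.4],
    [[-0.025,-0.029,0.001],[0,0,0.0045],0.4],
    [[-0.025,-0.029,0.001],[0,0,0.0045],0.4],
    [[-0.025,-0.029,0.001],[0,0,0.0045],0.4],
    [[-0.025,-0.029,0.001],[0,0,0.0045],0.4],
    [[-0.025,-0.0285,0.001],[0,0,0.0045],0.4],
    [[-0.0255,-0.0285,0.001],[0,0,0.0045],0.4],
    [[-0.0255,-0.0285,0.001],[0,0,0.0045],0.4],
    [[-0.0255,-0.028,0.001],[0,0,0.0045],0.4],
    [[-0.026,-0.028,0.001],[0,0,0.0045],0.4],
    [[-0.026,-0.028,0.001],[0,0,0.0045],0.4],
    [[0,0,0],[0,0,0],0.4],
  ],
)

```text
t: 2.15
ee_pos: [494.5, -228.2, 211.7]
orientation: [0.612, 3.078, -0.003]
ft_force: [0.3, 0.0, 0.3]
width: 52.6
```

Run:
```python
from h import *
o=readout.get_obs();print(o['t'],o['ee_pos'],o['qpos'].round(3),o['width'],o['ft_force'])
import pickle;pickle.dump(o,open('o1.pkl','wb'))
cv2.imwrite('pics/w1.png',imaging.get_image('wrist')[:,:,::-1])
```

```text
2.15 [ 494.45759118 -228.15031054  211.72021875] [-4.540e-01  3.180e-01  1.820e+00 -1.000e-03  1.000e+00 -1.631e+00] 52.563664035125846 [0.27007542 0.01896148 0.31434504]
```

View pics/w1.png

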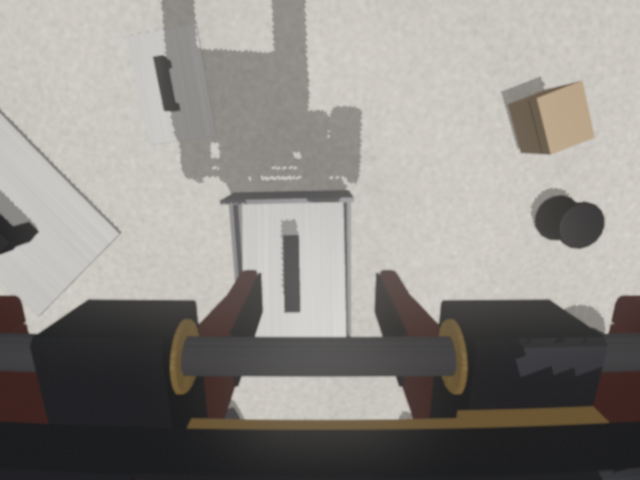

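Run:
```python
from h import *
im=cv2.imread('pics/w1.png')
cv2.imwrite('pics/w1c.png',cv2.resize(im[180:345,210:370],None,fx=4.5,fy=3.6,interpolation=cv2.INTER_CUBIC)[:600])
```

```text
(no output)
```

View pics/w1c.png

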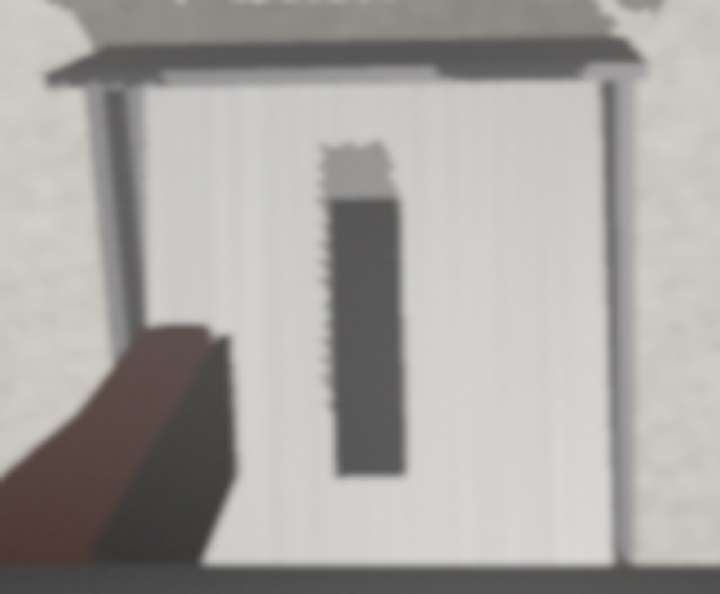

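```bash
cat > fit.py <<'E'
from h import *
from scipy.optimize import least_squares
import pickle
o=pickle.load(open('o1.pkl','rb'))
uv=np.array([[329,199],[399,199],[405,474],[337,476]])/[4.5,3.6]+[210,180]-.4
loc=np.array([[-35,7,34],[-35,-7,34],[35,-7,34],[35,7,34]])
# image left = ? tool y
def model(v):
    x,y,z,yaw,t=v; return (R.from_euler('z',yaw)*R.from_euler('y',-t)).apply(loc)+[x,y,z]
for s in (1,-1):
    loc=loc*[1,s,1]
    f=lambda v:np.r_[(proj('wrist',model(v),o)-uv).ravel(),(v[2]-25.4)/2,(v[4]-.29)/.02]
    r=least_squares(f,[532,-271,25.4,-.396,.29],x_scale=[1,1,1,.01,.01]);print(r.x.round(3),r.cost,f(r.x).round(1))
    v=r.x;print('handle',(R.from_euler('z',v[3])*R.from_euler('y',-v[4])).apply([0,0,27])+v[:3])
t=np.array([[228,107],[455,190],[347,488],[115,410]])/6+[365,195]-.4
print(onz('top',t,56).mean(0))
w=np.array([[47,82],[645,75]])/[4.5,3.6]+[210,180]-.4
W=onz('wrist',w,56,o);print(W, np.linalg.norm(W[0]-W[1]),W.mean(0))
d=W[1]-W[0];print(np.arctan2(d[1],d[0]))
E
python3 fit.py
```

```text
[ 5.37830e+02 -2.73555e+02  1.97910e+01 -3.65000e-01  2.96000e-01] 471.7381840805696 [ 15.3  -0.  -15.5   0.4 -15.1   0.4  15.3  -0.5  -2.8   0.3]
handle [ 530.48122886 -270.74379492   45.61906876]
[ 5.36153e+02 -2.72491e+02  2.44670e+01 -3.68000e-01  2.89000e-01] 0.6288744261585216 [ 0.1 -0.3 -0.1 -0.6  0.2  0.6 -0.2  0.3 -0.5 -0. ]
handle [ 528.97113907 -269.72024637   50.34673321]
[ 532.43766612 -271.50970568   56.        ]
[[ 444.55089273 -300.51338547   56.        ]
 [ 486.92661764 -193.69942574   56.        ]] 114.91268012782793 [ 465.73875518 -247.10640561   56.        ]
1.1931167599191703
```

Run:
```python
from h import *
rt=tool(-.375,.29); c=np.array([536.2,-272.5,25.])
n=-rt.as_matrix()[:,2]
pre=c+n*70; print(pre,(c+n*9))
plan(pre,rt,8,.4)
```

```text
[ 517.57434925 -265.16844887   92.07707129] [ 533.80527348 -271.557372     33.62419488]
[[[-0.0048,-0.0034,0.0149],[-0.0004,-0.0362,-0.0022],0.4],[[-0.0042,-0.0034,0.0151],[-0.0004,-0.0362,-0.0022],0.4],[[-0.0036,-0.0035,0.0152],[-0.0004,-0.0362,-0.0022],0.4],[[-0.0031,-0.0034,0.0153],[-0.0004,-0.0362,-0.0022],0.4],[[-0.0025,-0.0035,0.0154],[-0.0004,-0.0362,-0.0022],0.4],[[-0.002,-0.0034,0.0155],[-0.0004,-0.0362,-0.0022],0.4],[[-0.0014,-0.0035,0.0156],[-0.0004,-0.0362,-0.0022],0.4],[[-0.0008,-0.0035,0.0156],[-0.0004,-0.0362,-0.0022],0.4]]
```

Request:
carry_out(
  rows=[
    [[-0.005,-0.0035,0.015],[0,-0.036,-0.002],0.4],
    [[-0.004,-0.0035,0.015],[0,-0.036,-0.002],0.4],
    [[-0.0035,-0.0035,0.015],[0,-0.036,-0.002],0.4],
    [[-0.003,-0.0035,0.0155],[0,-0.036,-0.002],0.4],
    [[-0.0025,-0.0035,0.0155],[0,-0.036,-0.002],0.4],
    [[-0.002,-0.0035,0.0155],[0,-0.036,-0.002],0.4],
    [[-0.0015,-0.0035,0.0155],[0,-0.036,-0.002],0.4],
    [[-0.001,-0.0035,0.0155],[0,-0.036,-0.002],0.4],
    [[0,0,0],[0,0,0],0.4],
  ],
)

```text
t: 2.95
ee_pos: [513.8, -260.6, 89.7]
orientation: [0.531, 2.813, -0.077]
ft_force: [-0.7, 0.8, -0.6]
width: 52.9
```

Run:
```python
from h import *
o=readout.get_obs();print(o['t'],o['ee_pos'],o['qpos'].round(3),o['width'],o['ft_force'])
cv2.imwrite('pics/w2.png',imaging.get_image('wrist')[:,:,::-1])
rt=tool(-.375,.29); c=np.array([536.2,-272.5,25.])
r=R.from_rotvec(o['orientation']);print((r.inv()*rt).as_rotvec())
print(r.inv().apply(c-o['ee_pos']))
```

```text
2.95 [ 513.77136551 -260.62168605   89.66113013] [-0.51   0.463  2.013  0.098  0.387 -1.793] 52.919544776677846 [-0.6657948   0.80601513 -0.57313792]
[-0.00062627 -0.0072343   0.00211747]
[-6.17189818 -2.8071059  69.13195763]
```

View pics/w2.png

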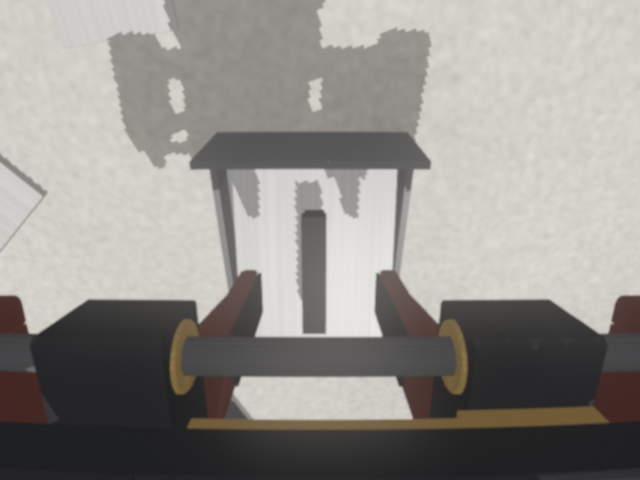

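Request:
carry_out(
  rows=[
    [[0,0,0.01],[0,0,0],0.4],
    [[0,0,0.01],[0,0,0],0.4],
    [[0,0,0.01],[0,0,0],0.4],
    [[0,0,0],[0,0,0],0.4],
    [[0,0,0],[0,0,0],0.4],
  ],
)

```text
t: 3.42
ee_pos: [524.6, -265.7, 63.2]
orientation: [0.53, 2.81, -0.079]
ft_force: [-0.4, -0.2, -0.3]
width: 52.7
```

Run:
```python
from h import *
o=readout.get_obs();print(o['t'],o['ee_pos'],o['qpos'].round(3),o['qvel'].round(3),o['ft_force'])
cv2.imwrite('pics/w3.png',imaging.get_image('wrist')[:,:,::-1])
rt=tool(-.375,.29); c=np.array([536.2,-272.5,25.])
r=R.from_rotvec(o['orientation']);print((r.inv()*rt).as_rotvec())
print(r.inv().apply(c-o['ee_pos']))
```

```text
3.4167 [ 524.5706412  -265.68602217   63.17152777] [-0.508  0.524  1.997  0.109  0.337 -1.804] [-0.003 -0.018  0.002 -0.002  0.005 -0.001] [-0.44732655 -0.19619296 -0.29219361]
[-0.00149963 -0.00325913  0.0022236 ]
[-1.97273379 -2.02462766 40.38250879]
```

View pics/w3.png

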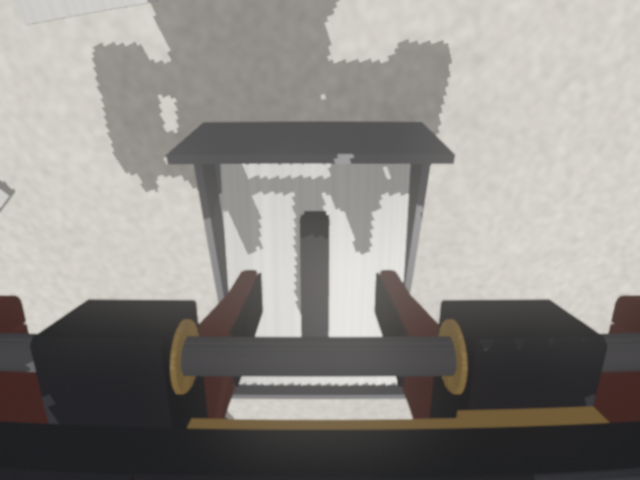

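Request:
carry_out(
  rows=[
    [[-0.001,-0.001,0.01],[0,0,0],0.4],
    [[-0.001,-0.001,0.01],[0,0,0],0.4],
    [[0,0,0.007],[0,0,0],0.4],
    [[0,0,0.003],[0,0,0],0.4],
    [[0,0,0],[0,0,0],0.4],
    [[0,0,0],[0,0,0],0.4],
  ],
)

```text
t: 3.97
ee_pos: [533.3, -271.5, 35.2]
orientation: [0.53, 2.809, -0.08]
ft_force: [-0.6, 0.2, -0.4]
width: 52.7
```

Run:
```python
from h import *
o=readout.get_obs();print(o['t'],o['ee_pos'],o['qpos'].round(3),o['ft_force'])
cv2.imwrite('pics/w4.png',imaging.get_image('wrist')[:,:,::-1])
rt=tool(-.375,.29); c=np.array([536.2,-272.5,25.])
r=R.from_rotvec(o['orientation']);print((r.inv()*rt).as_rotvec())
print(r.inv().apply(c-o['ee_pos']))
im=imaging.get_image('scene')[:,:,::-1]
cv2.imwrite('pics/s4.png',cv2.resize(im[130:250,160:320],None,fx=5,fy=5,interpolation=cv2.INTER_CUBIC))
```

```text
3.9667 [ 533.27579824 -271.54819069   35.16367792] [-0.51   0.587  1.979  0.126  0.293 -1.823] [-0.57629439  0.16586053 -0.38428671]
[-0.00167807 -0.00288255  0.00200864]
[-0.06610579  0.20310304 10.61657313]
```

View pics/w4.png

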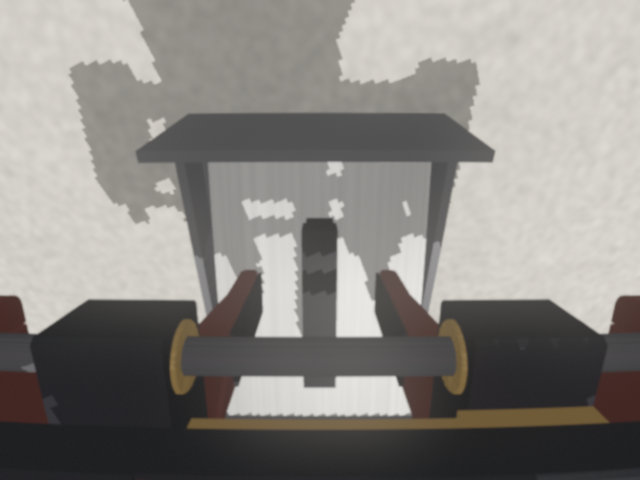

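View pics/s4.png

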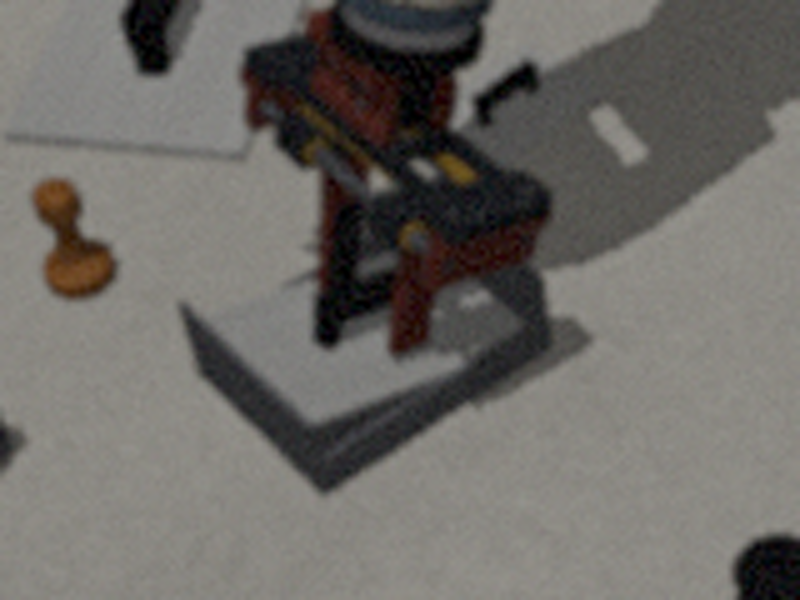

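The bar is centred between the fingers at column 320. I'll close the gripper.

Request:
carry_out(
  rows=[
    [[0,0,0.001],[0,0,0],1],
    [[0,0,0],[0,0,0],1],
    [[0,0,0],[0,0,0],1],
    [[0,0,0],[0,0,0],1],
    [[0,0,0],[0,0,0],1],
    [[0,0,0],[0,0,0],1],
  ],
)

```text
t: 4.57
ee_pos: [533.8, -271.7, 34.8]
orientation: [0.53, 2.808, -0.08]
ft_force: [-0.0, -0.3, 0.3]
width: 16.0
```

Run:
```python
from h import *
o=readout.get_obs();r0=R.from_rotvec(o['orientation']);print(o['width'],o['ft_force'])
e=R.from_matrix(r0.as_matrix()@F).as_euler('ZYX');print(e)
yaw,ti=e[0],-e[1]
low0=o['ee_pos']+r0.apply([75,0,9.6]); print('low',low0)
ex=np.array([np.cos(yaw),np.sin(yaw),0])
rt=r0*R.from_rotvec([0,-.08,0]); print(R.from_matrix(rt.as_matrix()@F).as_euler('ZYX'))
tgt=low0+1.5*ex+[0,0,1.5]-rt.apply([75,0,9.6]); print(tgt)
plan(tgt,rt,6,1)
print(rt.inv().apply([0,0,60]))
```

```text
15.973976353731619 [-0.0361416  -0.32019323  0.26541036]
[-0.37281819 -0.28807444 -0.00239152]
low [ 469.36986918 -246.57062868    4.25961462]
[-0.37261336 -0.36807421 -0.00245757]
[ 532.73298659 -271.31254187   41.70304593]
[[[-0.0001,-0.0,-0.0012],[0.0,-0.0133,0.0],1],[[-0.0002,-0.0,-0.0011],[0.0,-0.0133,0.0],1],[[-0.0002,-0.0,-0.0012],[0.0,-0.0133,0.0],1],[[-0.0002,-0.0,-0.0011],[0.0,-0.0133,0.0],1],[[-0.0002,-0.0,-0.0012],[0.0,-0.0133,0.0],1],[[-0.0002,-0.0,-0.0011],[0.0,-0.0133,0.0],1]]
[-21.58915763  -0.13757792 -55.9811517 ]
```

Request:
carry_out(
  rows=[
    [[0,0,0],[0,0,0],1],
    [[-0.0002,0,-0.0012],[0,-0.0133,0],1],
    [[-0.0002,0,-0.0012],[0,-0.0133,0],1],
    [[-0.0002,0,-0.0012],[0,-0.0133,0],1],
    [[-0.0002,0,-0.0012],[0,-0.0133,0],1],
    [[-0.0002,0,-0.0012],[0,-0.0133,0],1],
    [[-0.0002,0,-0.0012],[0,-0.0133,0],1],
    [[0,0,0],[0,0,0],1],
  ],
)

```text
t: 5.23
ee_pos: [531.8, -270.9, 41.7]
orientation: [0.516, 2.731, -0.099]
ft_force: [-0.2, -0.1, -1.4]
width: 13.6
```

Run:
```python
from h import *
o=readout.get_obs();r0=R.from_rotvec(o['orientation']);print(o['width'],o['ft_force'],o['qpos'].round(3),o['moment'])
e=R.from_matrix(r0.as_matrix()@F).as_euler('ZYX');print(e)
cv2.imwrite('pics/w5.png',imaging.get_image('wrist')[:,:,::-1])
im=imaging.get_image('scene')[:,:,::-1]
cv2.imwrite('pics/s5.png',cv2.resize(im[130:250,160:320],None,fx=5,fy=5,interpolation=cv2.INTER_CUBIC))
```

```text
13.60113706404363 [-0.17427832 -0.11893268 -1.36628922] [-0.517  0.57   2.033  0.276  0.181 -1.977] [ 0.01693953  0.30449859 -0.03163108]
[-0.37291598 -0.3675978  -0.0023555 ]
```

View pics/s5.png

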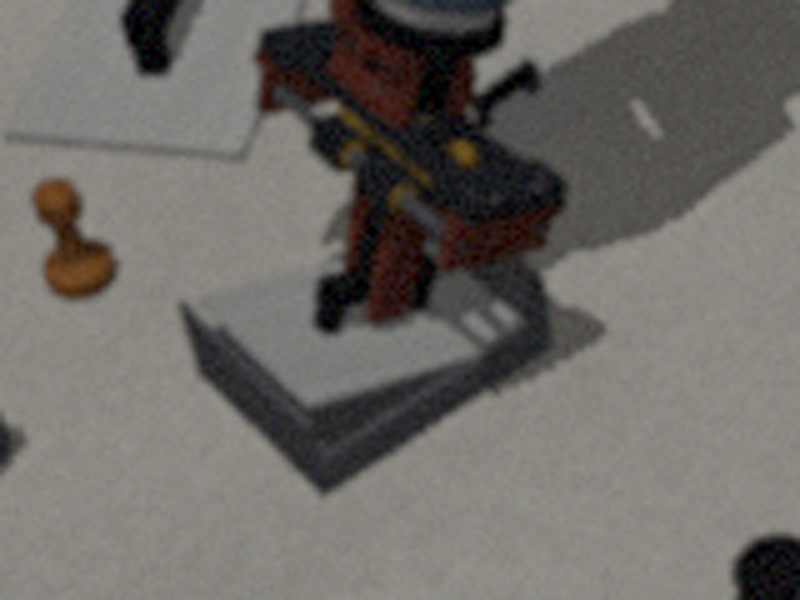

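The plate is free and the wrist carries its weight (about 1.4 N). Next I'll lift it straight up.

Request:
carry_out(
  rows=[
    [[-0.002,0,-0.005],[0,0,0],1],
    [[-0.0036,0,-0.0093],[0,0,0],1],
    [[-0.0036,0,-0.0093],[0,0,0],1],
    [[-0.0036,0,-0.0093],[0,0,0],1],
    [[-0.0054,0,-0.014],[0,0,0],1],
    [[-0.0072,0,-0.0187],[0,0,0],1],
    [[-0.0072,0,-0.0187],[0,0,0],1],
    [[-0.0072,0,-0.0187],[0,0,0],1],
    [[-0.0072,0,-0.0187],[0,0,0],1],
    [[-0.0072,0,-0.0187],[0,0,0],1],
    [[0,0,0],[0,0,0],1],
    [[0,0,0],[0,0,0],1],
  ],
)

```text
t: 6.33
ee_pos: [533.5, -271.4, 194.0]
orientation: [0.515, 2.728, -0.101]
ft_force: [-0.4, 0.5, -1.8]
width: 13.7
```

Run:
```python
from h import *
o=readout.get_obs();r0=R.from_rotvec(o['orientation']);print(o['width'],o['ft_force'],o['qpos'].round(3),o['ee_pos'])
e=R.from_matrix(r0.as_matrix()@F).as_euler('ZYX');print(e)
cv2.imwrite('pics/w6.png',imaging.get_image('wrist')[:,:,::-1])
plan(o['ee_pos']+[0,0,20],tool(-.373,0),10,1)
```

```text
13.667188586676039 [-0.36687393  0.48055316 -1.79904736] [-0.516  0.293  1.969  0.099  0.513 -1.791] [ 533.49798616 -271.40751684  193.95527302]
[-0.3723867  -0.37088332 -0.00315229]
[[[-0.0009,-0.0,-0.002],[-0.0003,0.0368,-0.0],1],[[-0.0008,-0.0,-0.002],[-0.0003,0.0368,-0.0],1],[[-0.0007,-0.0001,-0.002],[-0.0003,0.0368,-0.0],1],[[-0.0006,0.0,-0.0021],[-0.0003,0.0368,-0.0],1],[[-0.0006,0.0,-0.002],[-0.0003,0.0368,-0.0],1],[[-0.0005,-0.0,-0.0021],[-0.0003,0.0368,-0.0],1],[[-0.0004,-0.0,-0.0021],[-0.0003,0.0368,-0.0],1],[[-0.0003,-0.0001,-0.0022],[-0.0003,0.0368,-0.0],1],[[-0.0002,0.0,-0.0021],[-0.0003,0.0368,-0.0],1],[[-0.0002,0.0,-0.0022],[-0.0003,0.0368,-0.0],1]]
```

View pics/w6.png

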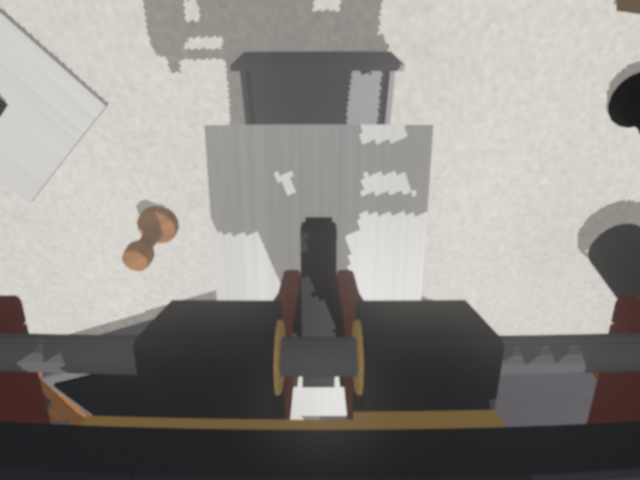

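The plate is held clear of the tray. I'll level it next.

Request:
carry_out(
  rows=[
    [[-0.001,0,-0.002],[0,0.037,0],1],
    [[-0.001,0,-0.002],[0,0.037,0],1],
    [[-0.0005,0,-0.002],[0,0.037,0],1],
    [[-0.0005,0,-0.002],[0,0.037,0],1],
    [[-0.0005,0,-0.002],[0,0.037,0],1],
    [[-0.0005,0,-0.002],[0,0.037,0],1],
    [[-0.0005,0,-0.002],[0,0.037,0],1],
    [[-0.0005,0,-0.002],[0,0.037,0],1],
    [[0,0,-0.002],[0,0.037,0],1],
    [[0,0,-0.002],[0,0.037,0],1],
    [[0,0,0],[0,0,0],1],
    [[0,0,0],[0,0,0],1],
  ],
)

```text
t: 7.38
ee_pos: [533.5, -271.1, 211.4]
orientation: [-0.582, -3.083, 0.002]
ft_force: [-0.3, -0.1, -1.5]
width: 13.8
```

Run:
```python
from h import *
o=readout.get_obs();r0=R.from_rotvec(o['orientation']);print(o['width'],o['ft_force'],o['qpos'].round(3),o['ee_pos'])
e=R.from_matrix(r0.as_matrix()@F).as_euler('ZYX');print(e)
cv2.imwrite('pics/w7.png',imaging.get_image('wrist')[:,:,::-1])
pts=np.array([[75,50,-5.6],[75,-50,-5.6]]) # plate -x corners top in tool coords minus: tool z
pts=np.array([[75,50,5.6],[75,-50,5.6]])
print(proj('wrist',o['ee_pos']+r0.apply(pts),o))
plan([480,240,215],tool(.126),20,1)
```

```text
13.847577537185328 [-0.3419596  -0.14237194 -1.46181443] [-0.489  0.399  1.697 -0.003  1.049 -1.685] [ 533.45133527 -271.06762101  211.37055941]
[-0.3734067   0.00363158 -0.001973  ]
[[434.6425296  127.12732154]
 [206.05687701 126.78422284]]
[[[0.0118,0.0228,-0.0002],[-0.0001,-0.0002,-0.025],1],[[0.0112,0.0231,-0.0002],[-0.0001,-0.0002,-0.025],1],[[0.0107,0.0234,-0.0001],[-0.0001,-0.0002,-0.025],1],[[0.01,0.0236,-0.0002],[-0.0001,-0.0002,-0.025],1],[[0.0095,0.0239,-0.0002],[-0.0001,-0.0002,-0.025],1],[[0.0088,0.0241,-0.0002],[-0.0001,-0.0002,-0.025],1],[[0.0083,0.0244,-0.0001],[-0.0001,-0.0002,-0.025],1],[[0.0076,0.0245,-0.0002],[-0.0001,-0.0002,-0.025],1],[[0.007,0.0247,-0.0002],[-0.0001,-0.0002,-0.025],1],[[0.0064,0.0249,-0.0001],[-0.0001,-0.0002,-0.025],1],[[0.0058,0.025,-0.0002],[-0.0001,-0.0002,-0.025],1],[[0.0052,0.0251,-0.0002],[-0.0001,-0.0002,-0.025],1]]
[[[0.0045,0.0253,-0.0001],[-0.0001,-0.0002,-0.025],1],[[0.0039,0.0254,-0.0002],[-0.0001,-0.0002,-0.025],1],[[0.0033,0.0255,-0.0002],[-0.0001,-0.0002,-0.025],1],[[0.0026,0.0256,-0.0001],[-0.0001,-0.0002,-0.025],1],[[0.002,0.0256,-0.0002],[-0.0001,-0.0002,-0.025],1],[[0.0013,0.0256,-0.0001],[-0.0001,-0.0002,-0.025],1],[[0.0007,0.0257,-0.0002],[-0.0001,-0.0002,-0.025],1],[[0.0,0.0257,-0.0002],[-0.0001,-0.0002,-0.025],1]]
```

View pics/w7.png

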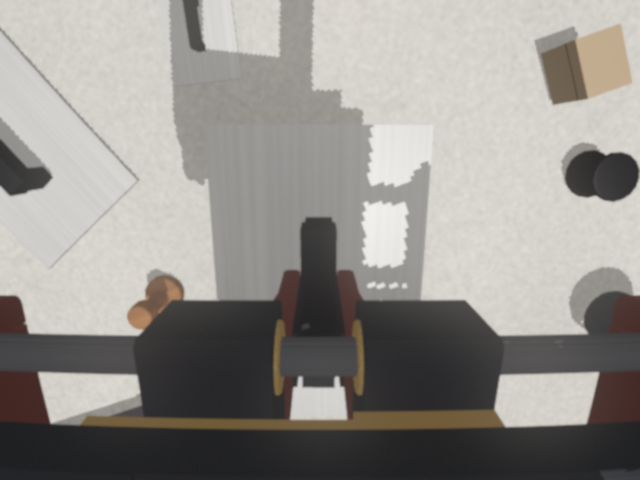

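Run:
```python
from h import *
r=plan([565,110,215],tool(.126),16,1)
```

```text
[[[0.0068,0.0229,-0.0002],[-0.0001,-0.0003,-0.0312],1],[[0.0061,0.0231,-0.0003],[-0.0001,-0.0003,-0.0312],1],[[0.0054,0.0233,-0.0002],[-0.0001,-0.0003,-0.0312],1],[[0.0047,0.0234,-0.0002],[-0.0001,-0.0003,-0.0312],1],[[0.0039,0.0236,-0.0003],[-0.0001,-0.0003,-0.0312],1],[[0.0032,0.0237,-0.0002],[-0.0001,-0.0003,-0.0312],1],[[0.0025,0.0237,-0.0002],[-0.0001,-0.0003,-0.0312],1],[[0.0017,0.0239,-0.0003],[-0.0001,-0.0003,-0.0312],1],[[0.001,0.0238,-0.0002],[-0.0001,-0.0003,-0.0312],1],[[0.0002,0.0239,-0.0002],[-0.0001,-0.0003,-0.0312],1],[[-0.0006,0.0239,-0.0002],[-0.0001,-0.0003,-0.0312],1],[[-0.0012,0.0239,-0.0003],[-0.0001,-0.0003,-0.0312],1]]
[[[-0.002,0.0238,-0.0002],[-0.0001,-0.0003,-0.0312],1],[[-0.0028,0.0237,-0.0002],[-0.0001,-0.0003,-0.0312],1],[[-0.0035,0.0236,-0.0002],[-0.0001,-0.0003,-0.0312],1],[[-0.0042,0.0236,-0.0002],[-0.0001,-0.0003,-0.0312],1]]
```

Request:
carry_out(
  rows=[
    [[0.003,0.012,0],[0,0,-0.015],1],
    [[0.006,0.023,0],[0,0,-0.031],1],
    [[0.0055,0.023,0],[0,0,-0.031],1],
    [[0.005,0.0235,0],[0,0,-0.031],1],
    [[0.004,0.0235,0],[0,0,-0.031],1],
    [[0.003,0.024,0],[0,0,-0.031],1],
    [[0.0025,0.024,0],[0,0,-0.031],1],
    [[0.002,0.024,0],[0,0,-0.031],1],
    [[0.001,0.024,0],[0,0,-0.031],1],
    [[0,0.024,0],[0,0,-0.031],1],
    [[-0.001,0.024,0],[0,0,-0.031],1],
    [[-0.001,0.024,0],[0,0,-0.031],1],
  ],
)

```text
t: 8.43
ee_pos: [560.9, 5.3, 212.5]
orientation: [-0.024, -3.139, 0.002]
ft_force: [0.3, -0.4, -3.1]
width: 13.8
```

Request:
carry_out(
  rows=[
    [[-0.002,0.024,0],[0,0,-0.031],1],
    [[-0.003,0.024,0],[0,0,-0.031],1],
    [[-0.003,0.024,0],[0,0,-0.031],1],
    [[-0.004,0.024,0],[0,0,-0.031],1],
    [[-0.003,0.012,0],[0,0,-0.015],1],
    [[0,0,0],[0,0,0],1],
    [[0,0,0],[0,0,0],1],
  ],
)

```text
t: 9.02
ee_pos: [572.0, 112.4, 212.3]
orientation: [0.193, -3.132, 0.002]
ft_force: [0.5, -0.6, -2.5]
width: 13.8
```

Run:
```python
from h import *
o=readout.get_obs();r0=R.from_rotvec(o['orientation']);print(o['t'],o['width'],o['ft_force'],o['qpos'].round(3),o['ee_pos'])
e=R.from_matrix(r0.as_matrix()@F).as_euler('ZYX');print(e)
import pickle;pickle.dump(o,open('o2.pkl','wb'))
cv2.imwrite('pics/w8.png',imaging.get_image('wrist')[:,:,::-1])
```

```text
9.0167 13.771767374568123 [ 0.48014806 -0.6355169  -2.52970686] [ 1.740e-01  3.760e-01  1.731e+00 -1.000e-03  1.038e+00 -1.519e+00] [571.9677822  112.41568129 212.29805108]
[ 0.12285222  0.00340491 -0.00128639]
```

View pics/w8.png

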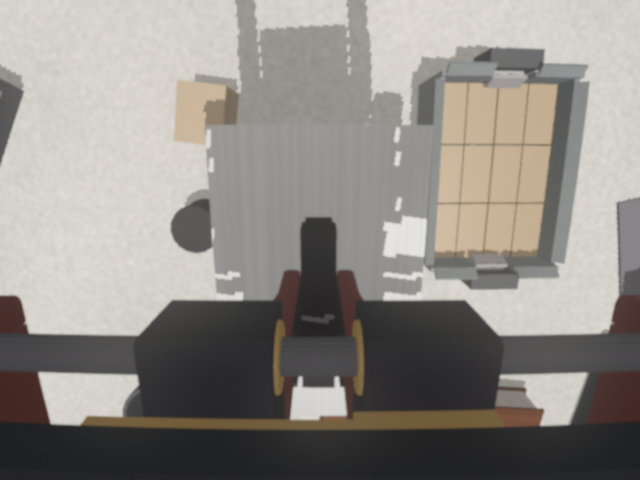

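Run:
```python
from h import *
im=cv2.imread('pics/w8.png')
cv2.imwrite('pics/w8c.png',cv2.resize(im[40:190,405:605],None,fx=4,fy=4,interpolation=cv2.INTER_CUBIC))
cv2.imwrite('pics/w8d.png',cv2.resize(im[160:300,405:605],None,fx=4,fy=4,interpolation=cv2.INTER_CUBIC))
```

```text
(no output)
```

View pics/w8c.png

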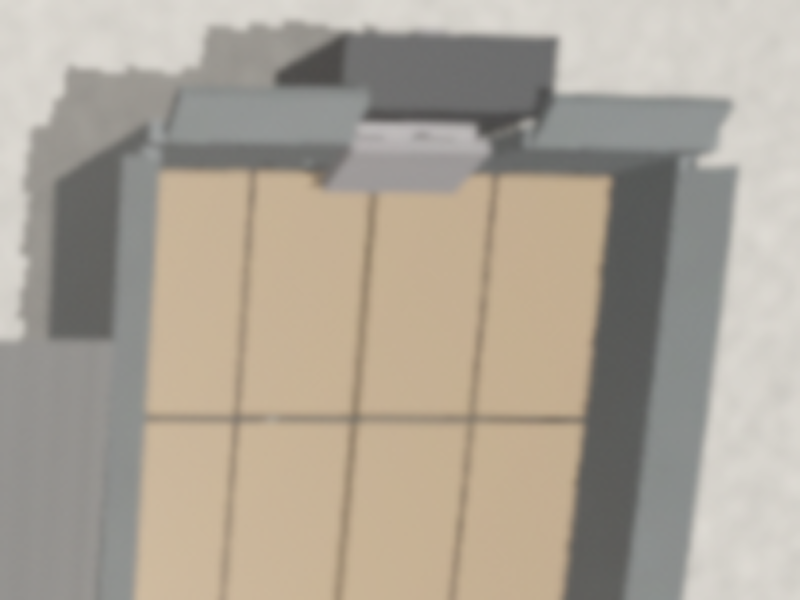

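View pics/w8d.png

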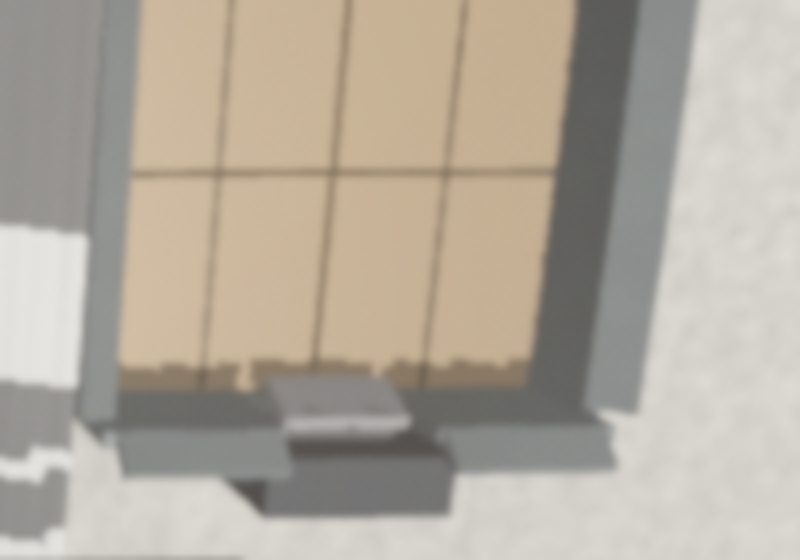

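```bash
cat > fitc.py <<'E'
from h import *
from scipy.optimize import least_squares
import pickle
o=pickle.load(open('o2.pkl','rb'))
A=lambda x,y:[405+x/4-.4,40+y/4-.4]
B=lambda x,y:[405+x/4-.4,160+y/4-.4]
uv=np.array([A(355,419),B(333,173),A(612,178),B(527,388),A(325,188),A(460,192),B(265,376),B(385,376)])
L=np.array([[-25.83,0,45],[25.83,0,45],[-77.5,53,45],[77.5,53,45],[-71.5,-14,52],[-71.5,14,52],[71.5,-14,52],[71.5,14,52]])
m=lambda v:R.from_euler('z',v[2]).apply(L)+[v[0],v[1],v[3]]
f=lambda v:(proj('wrist',m(v),o)-uv).ravel()
for fz in (1,0):
  g=(lambda v:np.r_[f(v),v[3]*100]) if fz else f
  r=least_squares(g,[508,257,.126,0],x_scale=[1,1,.01,1]);print(r.x.round(4),r.cost);print(f(r.x).reshape(-1,2).round(1).tolist())
E
python3 fitc.py
```

```text
[ 5.093791e+02  2.579806e+02  1.276000e-01 -0.000000e+00] 3.044659046590013
[[0.0, -0.3], [-0.2, -0.2], [1.5, -1.1], [0.2, 0.6], [-0.1, 0.9], [-1.0, 0.5], [-0.2, -0.1], [-0.2, -0.3]]
[ 5.093641e+02  2.582417e+02  1.274000e-01 -5.237000e-01] 2.9817294832428347
[[0.0, -0.3], [-0.2, -0.2], [1.4, -0.9], [0.1, 0.4], [-0.0, 1.0], [-1.0, 0.6], [-0.1, -0.3], [-0.2, -0.4]]
```

Run:
```python
from h import *
ex=np.array([np.cos(.1276),np.sin(.1276),0])
t=np.array([509.4,258,0])+ex; print(t)
plan(t+[0,0,125],tool(.1276),10,1)
```

```text
[510.39187016 258.12725402   0.        ]
[[[0.0043,0.0153,0.0087],[-0.0001,-0.0004,-0.0006],1],[[0.0043,0.0153,0.0088],[-0.0001,-0.0004,-0.0006],1],[[0.0043,0.0153,0.0087],[-0.0001,-0.0004,-0.0006],1],[[0.0043,0.0153,0.0087],[-0.0001,-0.0004,-0.0006],1],[[0.0043,0.0153,0.0087],[-0.0001,-0.0004,-0.0006],1],[[0.0043,0.0153,0.0088],[-0.0001,-0.0004,-0.0006],1],[[0.0042,0.0153,0.0087],[-0.0001,-0.0004,-0.0006],1],[[0.0043,0.0154,0.0087],[-0.0001,-0.0004,-0.0006],1],[[0.0043,0.0153,0.0087],[-0.0001,-0.0004,-0.0006],1],[[0.0042,0.0153,0.0088],[-0.0001,-0.0004,-0.0006],1]]
```

Request:
carry_out(
  rows=[
    [[0.004,0.017,0.0085],[0,0,-0.0005],1],
    [[0.0045,0.017,0.0085],[0,0,-0.0005],1],
    [[0.0045,0.017,0.0085],[0,0,-0.0005],1],
    [[0.0045,0.017,0.0085],[0,0,-0.0005],1],
    [[0.0045,0.017,0.0085],[0,0,-0.0005],1],
    [[0.0045,0.017,0.009],[0,0,-0.0005],1],
    [[0.0045,0.016,0.009],[0,0,-0.0005],1],
    [[0.004,0.016,0.009],[0,0,-0.0005],1],
    [[0.004,0.012,0.009],[0,0,-0.0005],1],
    [[0.0035,0.007,0.0085],[0,-0.004,-0.0005],1],
    [[0,0,0],[0,0,0],1],
    [[0,0,0],[0,0,0],1],
  ],
)

```text
t: 10.07
ee_pos: [510.9, 257.8, 125.1]
orientation: [0.199, -3.135, 0.003]
ft_force: [0.1, -0.9, -0.9]
width: 13.9
```

Run:
```python
from h import *
o=readout.get_obs();r0=R.from_rotvec(o['orientation']);print(o['t'],o['width'],o['ft_force'],o['qpos'].round(3),o['ee_pos'],o['qvel'].round(3))
e=R.from_matrix(r0.as_matrix()@F).as_euler('ZYX');print(e)
print(r0.inv().apply(np.array([510.4,258.1,125])-o['ee_pos']))
import pickle;pickle.dump(o,open('o3.pkl','wb'))
cv2.imwrite('pics/w9.png',imaging.get_image('wrist')[:,:,::-1])
```

```text
10.0667 13.941416992415654 [ 0.11879341 -0.85433502 -0.94585941] [ 0.447  0.477  1.813 -0.002  0.852 -1.249] [510.94070954 257.80069565 125.05117357] [-0.014 -0.015 -0.017 -0.     0.005 -0.003]
[ 0.12669956  0.00013354 -0.00165347]
[0.4985482  0.36531397 0.05063618]
```

View pics/w9.png

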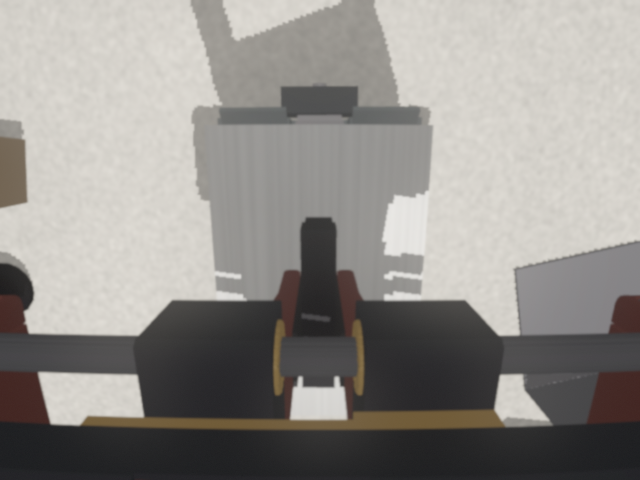

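The housing is centred at column 319 and the plate at about 319.5, so they line up. I'll descend.

Request:
carry_out(
  rows=[
    [[0,0,0.008],[0,0,0],1],
    [[0,0,0.01],[0,0,0],1],
    [[0,0,0.01],[0,0,0],1],
    [[0,0,0.01],[0,0,0],1],
    [[0,0,0.006],[0,0,0],1],
    [[0,0,0.003],[0,0,0],1],
    [[0,0,0],[0,0,0],1],
  ],
)

```text
t: 10.7
ee_pos: [510.8, 258.1, 77.3]
orientation: [0.198, -3.134, 0.003]
ft_force: [-0.4, -0.4, -2.7]
width: 13.4
```

Run:
```python
from h import *
o=readout.get_obs();r0=R.from_rotvec(o['orientation']);print(o['t'],o['width'],o['ft_force'],o['ee_pos'],o['moment'])
cv2.imwrite('pics/w10.png',imaging.get_image('wrist')[:,:,::-1])
im=imaging.get_image('scene')[:,:,::-1]
cv2.imwrite('pics/s10.png',cv2.resize(im[190:310,350:510],None,fx=5,fy=5,interpolation=cv2.INTER_CUBIC))
```

```text
10.7 13.417256847516079 [-0.4350864  -0.42040912 -2.73811731] [510.76245303 258.06523814  77.31301457] [ 0.05047607  0.04205194 -0.00123681]
```

View pics/w10.png

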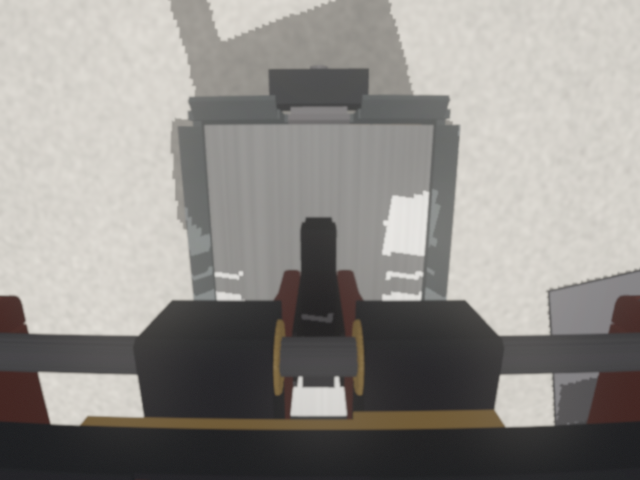

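View pics/s10.png

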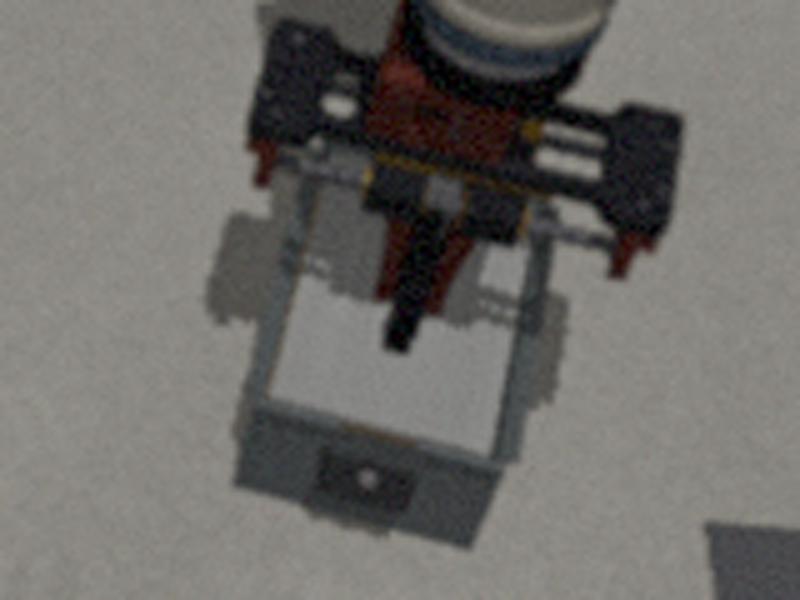

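Request:
carry_out(
  rows=[
    [[0,0,0.003],[0,0,0],1],
    [[0,0,0.003],[0,0,0],1],
    [[0,0,0.002],[0,0,0],1],
    [[0,0,0.001],[0,0,0],1],
    [[0,0,0],[0,0,0],1],
  ],
)

```text
t: 11.22
ee_pos: [510.9, 258.3, 69.4]
orientation: [-0.199, 3.135, -0.002]
ft_force: [-2.9, -0.4, 1.3]
width: 13.7
```

Request:
carry_out(
  rows=[
    [[0,0,0.001],[0,0,0],1],
    [[0,0,0.001],[0,0,0],1],
    [[0,0,0.001],[0,0,0],1],
    [[0,0,0],[0,0,0],1],
  ],
)

```text
t: 11.55
ee_pos: [511.8, 258.6, 66.8]
orientation: [-0.198, 3.133, -0.001]
ft_force: [-2.2, -0.7, 3.1]
width: 13.5
```

Request:
carry_out(
  rows=[
    [[0,0,0.0015],[0,0,0],1],
    [[0,0,0.0015],[0,0,0],1],
    [[0,0,0],[0,0,0],1],
  ],
)

```text
t: 11.8
ee_pos: [512.5, 258.8, 64.1]
orientation: [-0.198, 3.132, -0.0]
ft_force: [-1.6, 0.1, 5.1]
width: 13.4
```

Request:
carry_out(
  rows=[
    [[0,0,0.0015],[0,0,0],1],
    [[0,0,0.0015],[0,0,0],1],
    [[0,0,0],[0,0,0],1],
  ],
)

```text
t: 12.05
ee_pos: [512.1, 258.8, 60.8]
orientation: [-0.198, 3.133, -0.0]
ft_force: [-1.3, 1.6, 3.0]
width: 13.6
```

Request:
carry_out(
  rows=[
    [[0,0,0.0015],[0,0,0],1],
    [[0,0,0.0015],[0,0,0],1],
    [[0,0,0],[0,0,0],1],
  ],
)

```text
t: 12.3
ee_pos: [510.8, 258.1, 56.7]
orientation: [0.199, -3.135, 0.002]
ft_force: [-0.1, 0.8, -2.9]
width: 14.1
```

Request:
carry_out(
  rows=[
    [[0,0,0.0015],[0,0,0],1],
    [[0,0,0.0015],[0,0,0],1],
    [[0,0,0],[0,0,0],1],
  ],
)

```text
t: 12.55
ee_pos: [511.3, 258.3, 55.2]
orientation: [-0.199, 3.135, -0.002]
ft_force: [-5.0, -1.8, 9.0]
width: 13.6
```

Request:
carry_out(
  rows=[
    [[0,0,0.0015],[0,0,0],1],
    [[0,0,0.0015],[0,0,0],1],
    [[0,0,0],[0,0,0],1],
    [[0,0,0],[0,0,0],1],
  ],
)

```text
t: 12.88
ee_pos: [512.0, 258.3, 54.6]
orientation: [-0.199, 3.133, -0.001]
ft_force: [-8.7, -5.0, 30.8]
width: 13.7
```

Run:
```python
from h import *
o=readout.get_obs();r0=R.from_rotvec(o['orientation']);print(o['t'],o['width'],o['ft_force'],o['ee_pos'],o['moment'])
cv2.imwrite('pics/w11.png',imaging.get_image('wrist')[:,:,::-1])
im=imaging.get_image('scene')[:,:,::-1]
cv2.imwrite('pics/s11.png',cv2.resize(im[190:310,350:510],None,fx=5,fy=5,interpolation=cv2.INTER_CUBIC))
```

```text
12.8833 13.749861624430638 [-8.72014054 -5.03722649 30.80579435] [511.9550549  258.34187524  54.57885909] [-0.89232347  1.42989622  0.02588184]
```

View pics/w11.png

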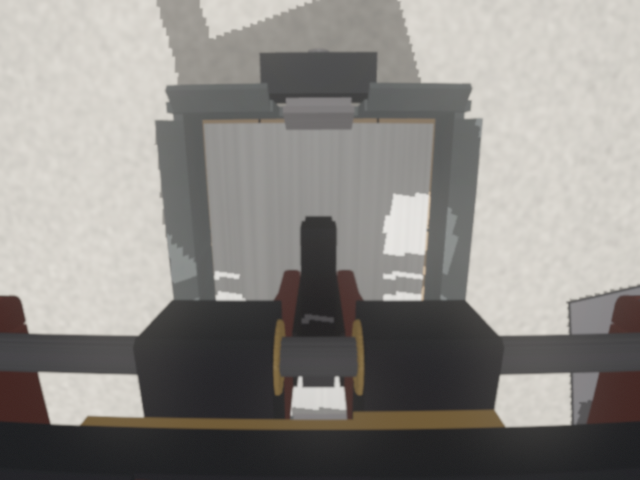

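View pics/s11.png

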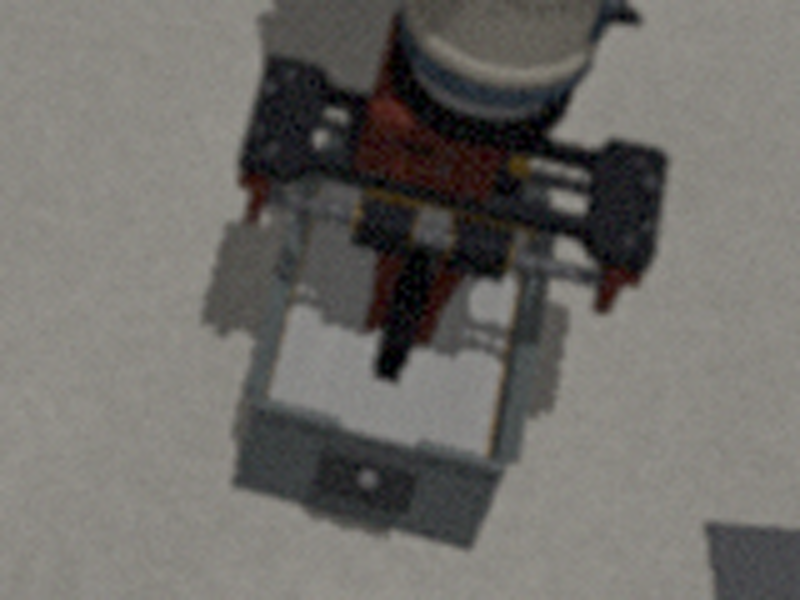

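The TCP at 54.6 mm matches the flat seated height, and the near nose now lies over the plate edge at (318,115). I'll relieve the force, open part way and go up.

Request:
carry_out(
  rows=[
    [[0,0,-0.0015],[0,0,0],1],
    [[0,0,-0.001],[0,0,0],1],
    [[0,0,-0.001],[0,0,0],1],
    [[0,0,0],[0,0,0],1],
  ],
)

```text
t: 13.32
ee_pos: [511.3, 258.4, 54.7]
orientation: [-0.198, 3.135, -0.002]
ft_force: [0.7, 0.4, -1.5]
width: 13.8
```

Request:
carry_out(
  rows=[
    [[0,0,0],[0,0,0],0.55],
    [[0,0,0],[0,0,0],0.55],
    [[0,0,0],[0,0,0],0.55],
    [[0,0,0],[0,0,0],0.55],
    [[0,0,0],[0,0,0],0.55],
  ],
)

```text
t: 13.73
ee_pos: [511.4, 258.4, 54.9]
orientation: [-0.199, 3.134, -0.001]
ft_force: [-0.4, 0.2, -0.1]
width: 39.0
```

Request:
carry_out(
  rows=[
    [[0,0,-0.005],[0,0,0],0.55],
    [[0,0,-0.01],[0,0,0],0.55],
    [[0,0,-0.015],[0,0,0],0.55],
    [[0,0,-0.02],[0,0,0],0.55],
    [[0,0,-0.02],[0,0,0],0.55],
    [[0,0,-0.02],[0,0,0],0.55],
    [[0,0,-0.02],[0,0,0],0.55],
    [[-0.01,-0.02,-0.02],[0,0,0],0.55],
    [[-0.01,-0.02,-0.01],[0,0,0],0.55],
    [[-0.01,-0.02,0],[0,0,0],0.55],
    [[-0.01,-0.02,0],[0,0,0],0.55],
    [[-0.01,-0.02,0],[0,0,0],0.55],
  ],
)

```text
t: 14.73
ee_pos: [574.2, 164.8, 196.8]
orientation: [-0.199, 3.132, -0.001]
ft_force: [-1.1, 0.2, 0.1]
width: 39.3
```

Request:
carry_out(
  rows=[
    [[-0.005,-0.02,0],[0,0,0],0.55],
    [[0,-0.02,0],[0,0,0],0.55],
    [[0,-0.015,0],[0,0,0],0.55],
    [[0,0,0],[0,0,0],0.55],
    [[0,0,0],[0,0,0],0.55],
  ],
)

```text
t: 15.15
ee_pos: [585.5, 111.2, 196.1]
orientation: [-0.196, 3.134, -0.001]
ft_force: [-0.1, -0.1, -0.3]
width: 39.5
```

Run:
```python
from h import *
o=readout.get_obs();print(o['t'],o['width'],o['ft_force'],o['ee_pos'],o['moment'])
import pickle;pickle.dump(o,open('o4.pkl','wb'))
im=imaging.get_image('wrist')[:,:,::-1];cv2.imwrite('pics/w12.png',im)
s=imaging.get_image('scene')[:,:,::-1];cv2.imwrite('pics/s12.png',s)
cv2.imwrite('pics/t12.png',imaging.get_image('top')[:,:,::-1])
```

```text
15.15 39.53955409395198 [-0.10087667 -0.1487646  -0.25841644] [585.5210911  111.17483368 196.08065673] [ 0.05799627  0.03919768 -0.0318214 ]
```

View pics/w12.png

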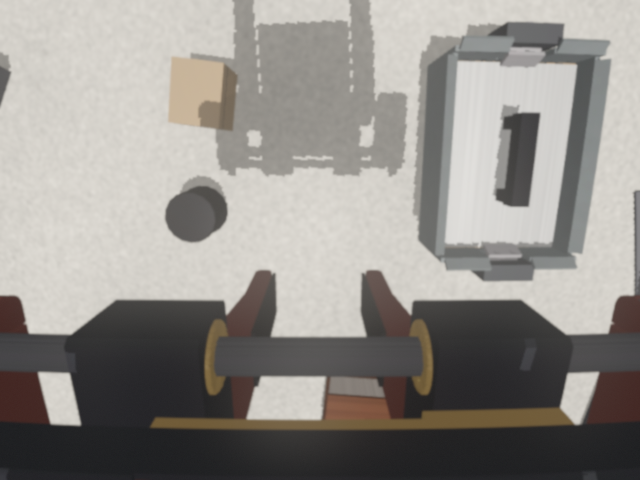

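View pics/s12.png

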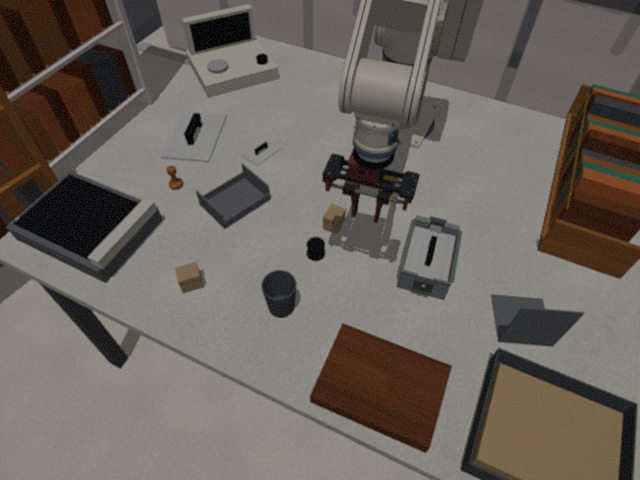

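Run:
```python
from h import *
im=cv2.imread('pics/w12.png')
cv2.imwrite('pics/w12c.png',np.vstack([cv2.resize(im[25:95,420:615],None,fx=4,fy=4,interpolation=cv2.INTER_CUBIC),cv2.resize(im[215:285,420:615],None,fx=4,fy=4,interpolation=cv2.INTER_CUBIC)]))
```

```text
(no output)
```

View pics/w12c.png

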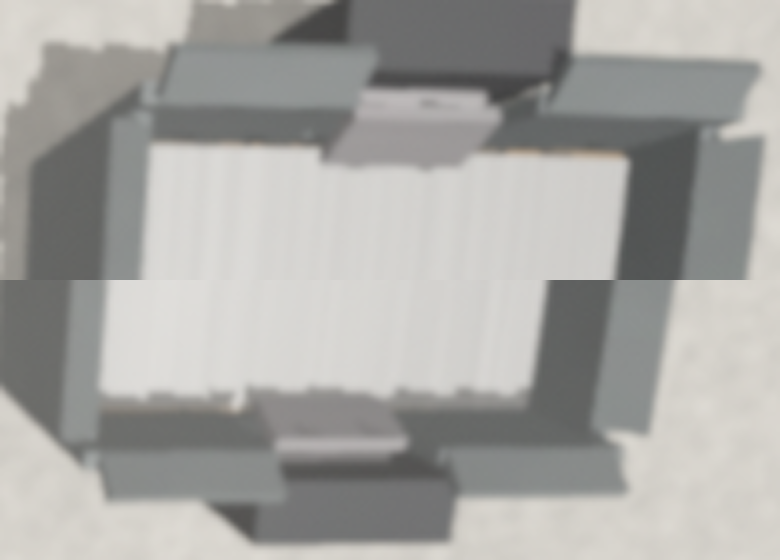

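Run:
```python
from h import *
import pickle;o=pickle.load(open('o4.pkl','rb'))
uv=np.array([[150,143],[628,155]])/4+[420,25]-.4
ud=np.array([[100,122],[531,130]])/4+[420,215]-.4
P=onz('wrist',np.vstack([uv,ud]),49,o);print(P.round(1))
for a,b in((0,1),(2,3),(0,2),(1,3)):print(a,b,np.linalg.norm(P[a]-P[b]).round(1))
c=R.from_euler('z',.1276)
X=c.apply([[-75,50,49],[-75,-50,49],[75,-50,49],[75,50,49]])+[509.4,258,0];print(X.round(1))
```

```text
[[440.6 201.2  49. ]
 [427.9 297.7  49. ]
 [588.4 221.5  49. ]
 [578.1 318.1  49. ]]
0 1 97.3
2 3 97.2
0 2 149.2
1 3 151.6
[[428.6 298.   49. ]
 [441.4 198.9  49. ]
 [590.2 218.   49. ]
 [577.4 317.1  49. ]]
```

View pics/t12.png

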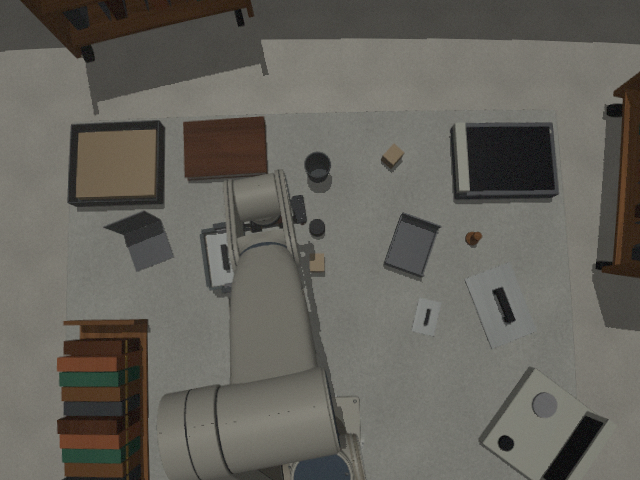

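Both noses lie over the plate, and it sits level at z = 49 mm. The bystanders are where they were, so I'm handing the job in.

```bash
python3 -c "
from workcell import close_job
print(close_job())"
```

```text
the job is handed in; nothing more can be done
None
```

The hold-down plate is in the tape case, handle up, with both ends snapped under the catches and lying flat on the boxes. I gripped its handle, tilted it a little further to free it, lifted it clear of the tray and levelled it. I then laid it in the case, pressed it down to about 31 N and let go.

**Last checks:**
- **Height:** when I pressed, the fingertips stopped at 54.6 mm, the height expected for the plate flat on the boxes. Off-load they read 54.7 mm.
- **Catches:** the last wrist picture shows both catch noses over the plate's ends.
- **Level:** with the top face taken as 49 mm high, the plate's long edges measured 149 and 152 mm, against the true 150. Both ends came out about 97 mm wide, against the true 100; I put the shortfall down to the near wall's lip hiding that edge. Equal widths at both ends mean it lies level.
- **Surroundings:** the bystanders look unmoved by eye in the last pictures, and the gripper was clear of everything. The last clock reading was 15.2 s of the 61 s allowed.

No check failed. The push at snap-in read low, at most 5.1 N between steps against the 10 to 22 N expected for both ends. My readings were only taken between steps, so I relied on the height and the pictures.

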